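Pour the terminal nuts from the hand chute into the narrow-necked jar

TASK

Put this batch of five brass nuts away: pick up the loaded hand chute by its orange handle without spilling, hold it about level and rest its spout lightly on the rim of the open glass jar so that the tip reaches into the mouth, and then tip the chute, keeping the spout resting on the rim, until all five nuts have slid through into the jar. Never lean on the thin glass (a few newtons are plenty, 7 too many) and do not push the jar about; when the last nut is in, and with the spout still resting there a moment, lift away and lay the empty chute back on its black rubber mat, standing on its flat bottom. Leave everything else on the bench alone.

Things in the scene. Friction and masses are not known exactly. Their poses are not given: they have to be found in the camera images.
- chute: hand chute: open-topped trough of bare aluminium with an orange handle behind it, 0.18 kg, a quarter more or less. Origin: centre of the trough's flat underside; x along it towards the open spout, z up. Trough 150 mm long (x -75 to +75), 30 mm wide outside, 26 mm inside, floor 2.5 mm thick, sides to z = 22 mm; closed at x = -75, open at x = +75 mm
- grip (a point): on the chute: a point to hold it by, mid-section of the handle, at chute x = -20, y = 0, z = 62 mm; axes as the chute. The handle is a straight orange bar with a grippy ribbed sleeve, running along x above the rear of the trough from x = -73 to +15 mm, 22 mm wide (y) and 22 mm high (z = 51 to 73 mm), open below; a steel strap at x = -75 to -79 mm carries it
- spout (a point): on the chute: middle of the lower edge of the spout's tip (chute x = +75, y = 0, z = 0 mm, on the underside); axes as the chute
- nut0: brass-coloured M12 hexagon nut, 18 mm across flats, 20.8 mm across corners, 10.8 mm high, 16 g; origin at the centre of its underside. The five start in a row in the trough, the foremost 47 mm behind the spout's tip. On the trough's smooth sheet a nut begins to slide at about 14 to 22 degrees of tilt; 30 to 40 degrees empties it
- nut1: brass-coloured M12 hexagon nut, 18 mm across flats, 20.8 mm across corners, 10.8 mm high, 16 g; origin at the centre of its underside. The five start in a row in the trough, the foremost 47 mm behind the spout's tip. On the trough's smooth sheet a nut begins to slide at about 14 to 22 degrees of tilt; 30 to 40 degrees empties it
- nut2: brass-coloured M12 hexagon nut, 18 mm across flats, 20.8 mm across corners, 10.8 mm high, 16 g; origin at the centre of its underside. The five start in a row in the trough, the foremost 47 mm behind the spout's tip. On the trough's smooth sheet a nut begins to slide at about 14 to 22 degrees of tilt; 30 to 40 degrees empties it
- nut3: brass-coloured M12 hexagon nut, 18 mm across flats, 20.8 mm across corners, 10.8 mm high, 16 g; origin at the centre of its underside. The five start in a row in the trough, the foremost 47 mm behind the spout's tip. On the trough's smooth sheet a nut begins to slide at about 14 to 22 degrees of tilt; 30 to 40 degrees empties it
- nut4: brass-coloured M12 hexagon nut, 18 mm across flats, 20.8 mm across corners, 10.8 mm high, 16 g; origin at the centre of its underside. The five start in a row in the trough, the foremost 47 mm behind the spout's tip. On the trough's smooth sheet a nut begins to slide at about 14 to 22 degrees of tilt; 30 to 40 degrees empties it
- jar: open glass jar standing loose on its wooden stand, about 0.38 kg, 110 mm high; body 84 mm across up to 74 mm, shoulder up to 92 mm, then a straight round neck 50 mm across outside, 42 mm inside, with a green rim; inner floor 6 mm up. Origin: centre of its underside, z up. Stand and jar may be in any of three places, the tin and the reel in the others
- mouth (a point): centre of the jar's mouth, at the height of its flat rim (110 mm above the jar's underside)
- stand: square plywood stand fixed on the bench under the jar, 105 by 105 mm; its top is 20 to 45 mm above the bench, different each time; origin at the centre of its top. The jar stands in its middle, within 6 mm
- mat: black rubber mat fixed on the bench, 300 mm (its x) by 120 mm (its y), 3 mm thick; origin at the centre of its underside. The chute starts on it, with the chute's origin 50 mm along the mat's +x from the centre and pointing along it
- varnish_tin: red varnish tin with a paper band, 72 mm across, 72 mm high; bystander; origin under its centre
- wire_reel: reel of copper wire with black flanges, 72 mm across, 56 mm high; bystander; origin under its centre
- tape_roll: roll of paper tape lying flat, 90 mm across, 24 mm high; bystander; origin under its centre
- bearing: ball bearing lying flat, 52 mm across, 16 mm high, blue seal; bystander; origin under its centre
- screwdriver: screwdriver lying on the bench, about 200 mm long; bystander; origin at the middle of its underside
- wrench: steel wrench lying on the bench, about 180 mm long; bystander; origin at the middle of its underside
There are look-alikes about, which are no part of the job. Leave any blue look-alike of the jar alone.

How it is judged (in metres and radians):
On the way, in this order (a step that is already met when the one before it is completed fails the run):
1. the loaded chute, still about level (within 10 degrees) and with all five nuts in it, rests with its spout on the jar's rim, the tip over the mouth (contact force between chute and jar above 0.5 N and horizontal distance between spout and mouth below 0.021 m and z of spout in the frame of mouth between -0.03 and 0.01 m and angle between chute's own z axis and vertical below 0.17 rad and x of nut0 in the frame of chute between -0.08 and 0.075 m and y of nut0 in the frame of chute between -0.016 and 0.016 m and z of nut0 in the frame of chute between -0.003 and 0.03 m and x of nut1 in the frame of chute between -0.08 and 0.075 m and y of nut1 in the frame of chute between -0.016 and 0.016 m and z of nut1 in the frame of chute between -0.003 and 0.03 m and x of nut2 in the frame of chute between -0.08 and 0.075 m and y of nut2 in the frame of chute between -0.016 and 0.016 m and z of nut2 in the frame of chute between -0.003 and 0.03 m and x of nut3 in the frame of chute between -0.08 and 0.075 m and y of nut3 in the frame of chute between -0.016 and 0.016 m and z of nut3 in the frame of chute between -0.003 and 0.03 m and x of nut4 in the frame of chute between -0.08 and 0.075 m and y of nut4 in the frame of chute between -0.016 and 0.016 m and z of nut4 in the frame of chute between -0.003 and 0.03 m), for 0.3 s.
2. the chute is being tipped (past about 11 degrees) with the spout still resting on the rim, before any nut has left it (contact force between chute and jar above 0.5 N and horizontal distance between spout and mouth below 0.021 m and z of spout in the frame of mouth between -0.03 and 0.01 m and angle between chute's own z axis and vertical above 0.2 rad and x of nut0 in the frame of chute between -0.08 and 0.075 m and y of nut0 in the frame of chute between -0.016 and 0.016 m and z of nut0 in the frame of chute between -0.003 and 0.03 m and x of nut1 in the frame of chute between -0.08 and 0.075 m and y of nut1 in the frame of chute between -0.016 and 0.016 m and z of nut1 in the frame of chute between -0.003 and 0.03 m and x of nut2 in the frame of chute between -0.08 and 0.075 m and y of nut2 in the frame of chute between -0.016 and 0.016 m and z of nut2 in the frame of chute between -0.003 and 0.03 m and x of nut3 in the frame of chute between -0.08 and 0.075 m and y of nut3 in the frame of chute between -0.016 and 0.016 m and z of nut3 in the frame of chute between -0.003 and 0.03 m and x of nut4 in the frame of chute between -0.08 and 0.075 m and y of nut4 in the frame of chute between -0.016 and 0.016 m and z of nut4 in the frame of chute between -0.003 and 0.03 m), for 0.1 s.
3. all five nuts are in the jar while the spout still rests on the rim (contact force between chute and jar above 0.5 N and horizontal distance between spout and mouth below 0.021 m and z of spout in the frame of mouth between -0.03 and 0.01 m and horizontal distance between each of nut0, nut1, nut2, nut3, nut4 and jar below 0.042 m and z of nut0 in the frame of jar between 0 and 0.085 m and z of nut1 in the frame of jar between 0 and 0.085 m and z of nut2 in the frame of jar between 0 and 0.085 m and z of nut3 in the frame of jar between 0 and 0.085 m and z of nut4 in the frame of jar between 0 and 0.085 m), for 0.3 s.
At the end, for the whole second after the job is handed in: All five nuts lie at rest inside the jar; the jar stands upright within 30 mm of where it began; the empty chute is released and at rest, standing on its flat bottom on the rubber mat (trough's centre over the mat) (horizontal distance between each of nut0, nut1, nut2, nut3, nut4 and jar below 0.042 m and z of nut0 in the frame of jar between 0 and 0.085 m and z of nut1 in the frame of jar between 0 and 0.085 m and z of nut2 in the frame of jar between 0 and 0.085 m and z of nut3 in the frame of jar between 0 and 0.085 m and z of nut4 in the frame of jar between 0 and 0.085 m and angle between jar's own z axis and vertical below 0.06 rad and distance of jar from where it was at the start of the episode below 0.03 m and angle between chute's own z axis and vertical below 0.08 rad and z of chute in the frame of mat below 0.007 m and x of chute in the frame of mat between -0.05 and 0.11 m and y of chute in the frame of mat between -0.05 and 0.05 m and linear speed of each of chute, jar below 0.02 m/s and linear speed of each of nut0, nut1, nut2, nut3, nut4 below 0.03 m/s); the robot touches nothing.
It fails at once if the chute presses on the jar with more than 7 N (contact force between chute and jar above 7 N).
It fails at once if the chute is tipped by more than about 20 degrees with its spout lifted off the jar's rim (more than 5 mm above it, or outside the mouth) before all the nuts are in (angle between chute's own z axis and vertical above 0.36 rad and (z of spout in the frame of mouth above 0.005 m or horizontal distance between spout and mouth above 0.024 m) and not ((horizontal distance between nut0 and jar below 0.042 m and z of nut0 in the frame of jar between 0 and 0.085 m) and (horizontal distance between nut1 and jar below 0.042 m and z of nut1 in the frame of jar between 0 and 0.085 m) and (horizontal distance between nut2 and jar below 0.042 m and z of nut2 in the frame of jar between 0 and 0.085 m) and (horizontal distance between nut3 and jar below 0.042 m and z of nut3 in the frame of jar between 0 and 0.085 m) and (horizontal distance between nut4 and jar below 0.042 m and z of nut4 in the frame of jar between 0 and 0.085 m))).
It fails at once if the jar is pushed more than 30 mm or tipped (distance of jar from where it was at the start of the episode above 0.03 m or angle between jar's own z axis and vertical above 0.2 rad).
It fails at once if a bystander (tin, reel, tape roll, bearing, screwdriver or wrench) is shifted by more than 20 mm (distance of any of varnish_tin, wire_reel, tape_roll, bearing, screwdriver, wrench from where it was at the start of the episode above 0.02 m).
It also fails if it takes over 72 s, if anything falls off the work surface, if the arm or the gripper's body presses on something with over 40 N, if the wrist force passes 120 N, or if a joint passes its speed limit or range.

ROBOT

A 6-joint arm with a two-finger parallel gripper is mounted at the origin on the work surface. World frame = base frame: x ahead of the robot, y to its left, z up, the work surface at z = 0. Lengths are in m, angles in degrees, forces in N, time in s.
With the tool pointing down it reaches from about 0.25 to 0.725 m from the base axis. Payload 9.7 kg.
Tool frame: the origin (TCP) lies between the finger pads; the fingertips stand 17 mm ahead of it and the grasp point (between the pads) lies 2 mm behind it; z points along the fingers, y is the direction in which the jaws open and shut (so a half turn about z gives the same grasp; the last joint's range is limited). The gripper opens to 85 mm and grips with 20 to 120 N. Pads are 22 mm wide; open, the fingers measure 114 mm over their backs; the gripper's body (76 mm by 85 mm) begins 54 mm behind the grasp point. The pads swing forward as they close: fully open they stand 13 mm farther back than shut.
Start: joints at [-71.849, 4.979, 10.078, 95.1, 0, 90], TCP at [0.171, -0.523, 0.248] pointing down, gripper open.
Joint ranges: [-179.16, 179.16], [-48.56, 103.87], [-65.8, 70.77], [-126.05, 130.52], [-82.76, 87.17], [-180, 180]. Speed limits (degrees/s): [127.2, 127.2, 147.25, 180, 180, 180].

INTERFACE

Orientations are given as [roll, pitch, yaw] about the fixed x, y, z axes, in that order (R = Rz(yaw) Ry(pitch) Rx(roll)).
In Python, from workcell import monitor, cams, order gives the robot as it stands. The module is installed in compiled form; this text tells all that it offers.
- The arm moves only by the shell command python3 -m handwheel 'ROWS' [OPENING] [FORCE]. ROWS is JSON, a list of rows, each a list of 6 numbers: the shift along the tool's x, y, z in m, then the turn, a rotation vector about the tool's x, y, z in degrees. In form: [[tx, ty, tz, wx, wy, wz], ...]. A call has exactly 8 rows; each row shifts and turns the commanded pose from where the row before left it, along the tool's axes as they then stand; what a row does not reach is not made up. A row lasts 1/12 s, in which the tool goes at most 41.7 mm and 7.16 degrees, less where a joint would pass 70% of its speed; a pose out of reach is approached as far as the arm can. A call is refused whole if a number of a shift passes 0.0417 or a number of a turn 7.16, either way. A call with a gripper value outside its range is refused whole. OPENING is the opening, from -1 (shut) to 1 (fully open), set as the call begins (- or left out, the last holds). The fingers move at their own pace and stop on an object; FORCE is the grip in N (left out, the last holds). Time passes only in rows, so rows that do not move let the fingers close, or fill a call up. It gives the time, the measured TCP pose, the force and the opening at its end, in the units of the state.
- monitor.get_obs(): the state, without advancing time (a new reading comes with each control period).
- cams.camera(name): name is "side" or "top"; returns a dict with "img" (384x512x3 uint8, red, green, blue), "depth" (384x512 float32, m along the optical axis (not along the pixel's ray), 0 where there is no reading), "fx", "fy", "cx", "cy" (pixels), "distortion" ([k1, k2, p1, p2, k3] as OpenCV has them; the pictures are not rectified), "rvec" (rotation vector, rad) and "tvec" (3), from world to camera coordinates, as OpenCV has them. Camera axes: x right, y down, z forward; pixel columns grow to the right and rows downward; lengths in m; the calibration is good to about 2 mm. A picture is of the moment at which its call begins.
- order.job_done(): hands the job in, once; it reports no verdict.
The state is a dict: "time": time; "q": joint angles; "qd": joint speeds; "joint_efforts": joint torques, N m; "ee_pos": TCP position; "tcp_rot": TCP orientation; "wrist_force": force on the tool from outside, world axes, zero at the start; "torque": the same for the moment, N m; "opening": finger opening in m.
Only numpy, scipy, OpenCV 4.12 (cv2) and the standard library are available. Lean on these libraries where they do the work, as an engineer would, in place of code of your own. Each camera call takes 0.05 s, during which the arm holds its last target. There are 200 camera calls.

## Working session

There is one attempt and no reset: what is moved stays moved. The work goes in short steps, Python scripts to look and compute and a shell command to move; the robot and the scene stay as the last step left them, time stands still between calls to the robot, and variables do not carry over. Pictures are saved under pics/ and viewed, about 8 in all and at most 12, crops included, and the job is handed in when it is done.

```bash
mkdir -p pics
python3 - <<'E'
from workcell import monitor,cams
import cv2,numpy as np
o=monitor.get_obs();print(o)
ims=[]
for n in("top","side"):
    c=cams.camera(n);np.savez(n+"0.npz",**c)
    R=cv2.Rodrigues(np.array(c["rvec"]))[0];print(n,c["fx"],c["fy"],c["cx"],c["cy"],c["distortion"],-R.T@np.array(c["tvec"]).ravel(),R[2])
    cv2.imwrite(f"pics/{n}0.png",c["img"][:,:,::-1])
E
```

```text
{'time': 0.0, 'q': array([-7.18485643e+01,  5.01130716e+00,  1.00327454e+01,  9.50988307e+01,
       -1.80853323e-03,  9.00000177e+01]), 'qd': array([-0.0671864 ,  0.04817804,  0.00527237, -0.01297681,  0.03050517,
        0.03915439]), 'joint_efforts': array([-1.91690699e-03, -5.20390534e+01,  4.64798641e+01,  1.66066614e-02,
       -1.09431796e-04, -1.66095055e-05]), 'ee_pos': array([ 0.17126747, -0.52243207,  0.24756576]), 'tcp_rot': array([-1.79922608e+02,  1.80855553e-03,  1.81514204e+01]), 'wrist_force': array([ 0.54254498,  0.25595243, -0.16019493]), 'torque': array([-0.01286235, -0.0347203 , -0.02314507]), 'opening': 0.08529566598258628}
top 357.3953389580204 357.3953389580204 251.2509366059107 192.67070030957035 [0.03522985 0.         0.         0.         0.        ] [ 0.35589719 -0.01327779  1.02854852] [ 1.80104160e-01  2.71213006e-04 -9.83647507e-01]
side 466.6645778167071 466.6645778167071 261.34319561866675 187.5093599267581 [-0.18272776  0.          0.          0.          0.        ] [0.46972226 0.85374542 1.01742469] [ 0.0275233  -0.69661715 -0.71691493]
```

View pics/top0.png

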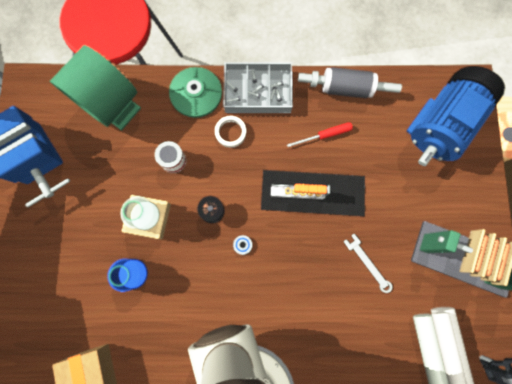

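View pics/side0.png

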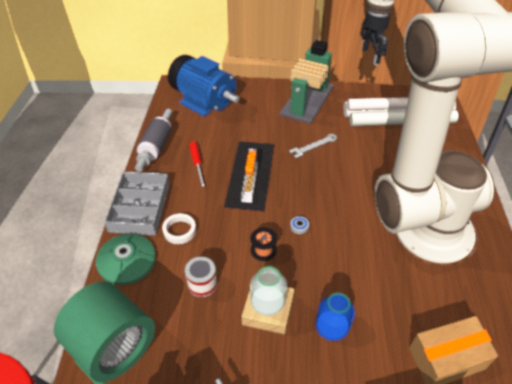

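The top view (up = +x, left = +y) shows the mat at (313,193), with the chute on it pointing left and its orange handle at about (310,190). The jar is on its stand at (142,215), with a blue look-alike at (127,275). The side view shows the same layout, with the jar at (268,290). Next I'll measure positions.

```bash
cat > h.py <<'E'
import numpy as np,cv2
from scipy.spatial.transform import Rotation as Ro
def load(f): return dict(np.load(f))
def pose(c):
    R=cv2.Rodrigues(np.array(c["rvec"],float))[0];t=np.array(c["tvec"],float).ravel();return R,t
def norm(c,uv):
    K=np.array([[c["fx"],0,c["cx"]],[0,c["fy"],c["cy"]],[0,0,1]],float)
    return cv2.undistortPoints(np.array(uv,float).reshape(-1,1,2),K,np.array(c["distortion"],float))[:,0]
def onplane(c,uv,z):
    R,t=pose(c);n=norm(c,uv);d=np.c_[n,np.ones(len(n))]@R;C=-R.T@t
    return C+d*((z-C[2])/d[:,2])[:,None]
def bydepth(c,uv):
    R,t=pose(c);n=norm(c,uv);uv=np.array(uv,int);z=c["depth"][uv[:,1],uv[:,0]]
    return (np.c_[n,np.ones(len(n))]*z[:,None]-t)@R
def proj(c,P):
    K=np.array([[c["fx"],0,c["cx"]],[0,c["fy"],c["cy"]],[0,0,1]],float)
    return cv2.projectPoints(np.array(P,float).reshape(-1,1,3),np.array(c["rvec"],float),np.array(c["tvec"],float),K,np.array(c["distortion"],float))[0][:,0]
def blob(c,lo,hi,win):
    h=cv2.cvtColor(c["img"],cv2.COLOR_RGB2HSV);m=cv2.inRange(h,np.array(lo),np.array(hi))
    x0,y0,x1,y1=win;k=np.zeros_like(m);k[y0:y1,x0:x1]=m[y0:y1,x0:x1]
    cs=cv2.findContours(k,cv2.RETR_EXTERNAL,cv2.CHAIN_APPROX_NONE)[0]
    return k,max(cs,key=cv2.contourArea)[:,0]
E
python3 - <<'E'
from h import *
T=load("top0.npz");S=load("side0.npz")
def px(m): v=np.argwhere(m>0);return v[:,::-1]
for n,c,w in(("top",T,(255,160,375,225)),("side",S,(220,135,280,215))):
    k,ct=blob(c,(0,0,0),(180,255,60),w)
    P=onplane(c,px(k),0.003)[:,:2].astype(np.float32);hull=onplane(c,ct,0.003)[:,:2].astype(np.float32)
    print(n,"mat",cv2.minAreaRect(hull))
    k,ct=blob(c,(6,140,140),(20,255,255),w)
    print(n,"orange",cv2.minAreaRect(onplane(c,ct,0.076)[:,:2].astype(np.float32)),np.median(bydepth(c,px(k)),0),len(ct),ct.min(0),ct.max(0))
for n,c,w in(("top",T,(100,180,175,245)),("side",S,(235,255,300,335))):
    k,ct=blob(c,(15,40,120),(28,200,255),w)
    q=px(k);P=bydepth(c,q);print(n,"stand z pct",np.percentile(P[:,2],[10,25,50,75,90]))
    z=np.median(P[:,2]);print(cv2.minAreaRect(onplane(c,cv2.convexHull(q.astype(np.int32))[:,0],z)[:,:2].astype(np.float32)))
    k,ct=blob(c,(40,25,60),(90,255,255),w);print("green",cv2.boundingRect(ct),cv2.fitEllipse(ct))
    P=bydepth(c,px(k));print(np.percentile(P[:,2],[5,25,50,75,95]))
a=T["img"][180:250,100:180];b=S["img"][250:340,230:310];d=T["img"][160:225,255:375];e=S["img"][135:215,215:285]
f=lambda i,w,h:cv2.resize(i,(w,h),interpolation=cv2.INTER_CUBIC)
cv2.imwrite("pics/c1.png",np.vstack([np.hstack([f(a,400,300),f(b,400,300)]),np.hstack([f(d,400,300),f(e,400,300)])])[:,:,::-1])
E
```

```text
top mat ((0.5443152785301208, -0.19208578765392303), (0.29197633266448975, 0.11314989626407623), 86.48876953125)
top orange ((0.5339422821998596, -0.18638859689235687), (0.17644506692886353, 0.32665497064590454), 0.10549983382225037) [ 5.52160610e-01 -1.97952267e-01  5.19678419e-04] 366 [255 160] [374 224]
side mat ((0.5458465218544006, -0.19094625115394592), (0.29178091883659363, 0.11392349749803543), 86.45232391357422)
side orange ((0.5448092222213745, -0.16029252111911774), (0.10958682000637054, 0.027632655575871468), 88.42427825927734) [ 0.5453125  -0.16535479  0.07430285] 60 [245 151] [256 176]
top stand z pct [0.00271984 0.03838516 0.04040687 0.04241194 0.05840323]
((0.47151803970336914, 0.2892492115497589), (0.12534162402153015, 0.1093333438038826), 79.81377410888672)
green (122, 200, 22, 22) ((131.99215698242188, 209.98081970214844), (19.869503021240234, 21.810617446899414), 47.74674606323242)
[0.07902626 0.14080332 0.14785852 0.1504991  0.15267218]
side stand z pct [0.00794418 0.02702683 0.04049691 0.04251407 0.045028  ]
((0.46914610266685486, 0.27208268642425537), (0.16815011203289032, 0.109421007335186), 80.21670532226562)
green (256, 266, 26, 21) ((268.4931945800781, 276.0685119628906), (20.06988525390625, 23.773006439208984), 89.71617126464844)
[0.00173326 0.14340985 0.14969227 0.1521881  0.15398938]
```

View pics/c1.png

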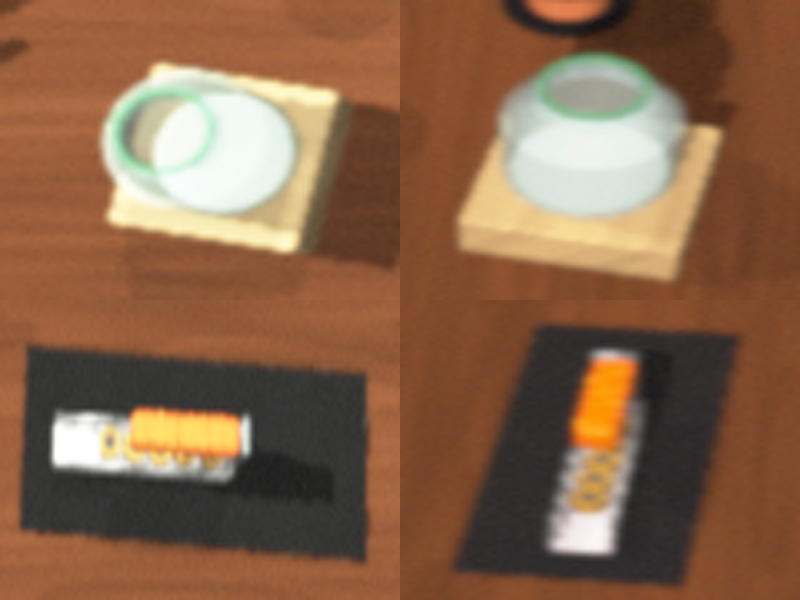

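Run:
```python
from h import *
T=load("top0.npz");S=load("side0.npz")
for n,c,w in(("top",T,(290,180,335,202)),("side",S,(240,145,262,182))):
    k,ct=blob(c,(6,190,215),(20,255,255),w);print(n,cv2.boundingRect(ct))
    print(cv2.minAreaRect(onplane(c,ct,0.076)[:,:2].astype(np.float32)))
for n,c,e in(("top",T,(132.3,210.2)),("side",S,(268.8,276.1))):
    print(n,"rim",onplane(c,[e],.1505))
for n,c,e in(("top",T,(170,155)),("top",T,(210,208))):print(onplane(c,[e],.06))
m=np.array([.545,-.1915]);a=np.radians(86.5);d=np.array([np.cos(a),np.sin(a)])
print("origin",m+.05*d,"handle c",m+.021*d,"grip",m+.03*d)
p=(m+.03*d);t=Ro.from_euler("xyz",[-179.92,0,18.15],degrees=True)
print(t.inv().apply(np.r_[p,.2]-[.1713,-.5224,.2476]))
```

```text
Traceback (most recent call last):
  File "h.py", line 22, in blob
    return k,max(cs,key=cv2.contourArea)[:,0]
             ~~~^^^^^^^^^^^^^^^^^^^^^^^^
ValueError: max() iterable argument is empty
```

Run:
```python
from h import *
T=load("top0.npz");S=load("side0.npz")
for n,c,w in(("top",T,(290,180,335,202)),("side",S,(240,145,262,182))):
    k,ct=blob(c,(5,140,190),(22,255,255),w);print(n,cv2.boundingRect(ct))
    print(cv2.minAreaRect(onplane(c,ct,0.076)[:,:2].astype(np.float32)))
for n,c,e in(("top",T,(132.3,210.2)),("side",S,(268.8,276.1))):
    print(n,"rim",onplane(c,[e],.1505))
for n,c,e in(("top",T,(170,155)),("top",T,(210,208))):print(onplane(c,[e],.06))
m=np.array([.545,-.1915]);a=np.radians(86.5);d=np.array([np.cos(a),np.sin(a)])
print("origin",m+.05*d,"handle c",m+.021*d,"grip",m+.03*d)
p=(m+.03*d);t=Ro.from_euler("xyz",[-179.92,0,18.15],degrees=True)
print(t.inv().apply(np.r_[p,.2]-[.1713,-.5224,.2476]))
```

```text
top (294, 184, 33, 11)
((0.5408691763877869, -0.17238813638687134), (0.027625268325209618, 0.08704628795385361), 0.1296142339706421)
side (245, 151, 11, 26)
((0.5452638268470764, -0.16049721837043762), (0.10931157320737839, 0.023765718564391136), 88.12069702148438)
top rim [[0.47198025 0.28013726 0.1505    ]]
side rim [[0.4723173  0.28181993 0.1505    ]]
[[0.63999733 0.21499454 0.06      ]]
[[0.49037217 0.09958344 0.06      ]]
origin [ 0.54805243 -0.14159326] handle c [ 0.54628202 -0.17053917] grip [ 0.54683146 -0.16155596]
[ 0.46925162 -0.22584307  0.04791538]
```

```bash
python3 -m handwheel '[[0.015,-0.007,0,0,0,0],[0.029,-0.014,0.003,0,0,0],[0.029,-0.014,0.003,0,0,0],[0.029,-0.014,0.003,0,0,0],[0.029,-0.014,0.003,0,0,0],[0.029,-0.014,0.003,0,0,0],[0.029,-0.014,0.003,0,0,0],[0.029,-0.014,0.003,0,0,0]]' 1 80
python3 -m handwheel '[[0.029,-0.014,0.003,0,0,0],[0.029,-0.014,0.003,0,0,0],[0.029,-0.014,0.003,0,0,0],[0.029,-0.014,0.003,0,0,0],[0.029,-0.014,0.003,0,0,0],[0.029,-0.014,0.003,0,0,0],[0.029,-0.014,0.003,0,0,0],[0.02,-0.01,0,0,0,0]]'
python3 -m handwheel '[[0,0,0,0,0,-6.8],[0,0,0,0,0,-6.8],[0,0,0,0,0,-6.8],[0,0,0,0,0,-6.8],[0,0,0,0,0,-6.8],[0,0,0,0,0,-6.8],[0,0,0,0,0,-6.8],[0,0,0,0,0,-6.8]]'
python3 -m handwheel '[[0,0,0,0,0,-6.8],[0,0,0,0,0,-6.8],[0,0,0,0,0,0],[0,0,0,0,0,0],[0,0,0,0,0,0],[0,0,0,0,0,0],[0,0,0,0,0,0],[0,0,0,0,0,0]]'
```

```text
time: 0.77
ee_pos: [0.3466, -0.3536, 0.2269]
tcp_rot: [-180.0, 0.0, 18.1]
wrist_force: [-0.6, 0.0, -0.3]
opening: 0.0859
time: 1.43
ee_pos: [0.5253, -0.1807, 0.2051]
tcp_rot: [-179.9, 0.1, 18.2]
wrist_force: [1.1, -0.2, 0.4]
opening: 0.0854
time: 2.1
ee_pos: [0.5239, -0.1828, 0.2058]
tcp_rot: [-180.0, -0.0, 72.9]
wrist_force: [1.0, -0.6, 0.6]
opening: 0.0854
time: 2.77
ee_pos: [0.524, -0.1829, 0.2063]
tcp_rot: [-180.0, 0.0, 86.1]
wrist_force: [-0.5, 0.5, 0.6]
opening: 0.0854
```

```bash
python3 -m handwheel '[[0.0056,0.0052,0,0,0,0],[0.0056,0.0052,0,0,0,0],[0.0056,0.0052,0,0,0,0],[0.0056,0.0052,0,0,0,-0.4],[0,0,0.025,0,0,0],[0,0,0.03,0,0,0],[0,0,0.03,0,0,0],[0,0,0.011,0,0,0]]'
python3 -m handwheel '[[0,0,0,0,0,0],[0,0,0,0,0,0],[0,0,0,0,0,0],[0,0,0,0,0,0],[0,0,0,0,0,0],[0,0,0,0,0,0],[0,0,0,0,0,0],[0,0,0,0,0,0]]'
python3 - <<'E'
from workcell import cams
from h import *
o=[]
for n,(x0,y0,x1,y1) in(("top",(240,140,380,240)),("side",(200,90,310,220))):
    c=cams.camera(n);np.savez(n+"1.npz",**c);o.append(cv2.resize(c["img"][y0:y1,x0:x1],(400,400),interpolation=cv2.INTER_CUBIC))
cv2.imwrite("pics/a.png",np.hstack(o)[:,:,::-1])
E
```

```text
time: 3.43
ee_pos: [0.5451, -0.1608, 0.1059]
tcp_rot: [-179.7, -0.1, 86.6]
wrist_force: [-1.1, 0.7, -1.2]
opening: 0.0854
time: 4.1
ee_pos: [0.5464, -0.162, 0.1106]
tcp_rot: [180.0, 0.0, 86.5]
wrist_force: [0.9, -0.6, -0.8]
opening: 0.0852
```

View pics/a.png

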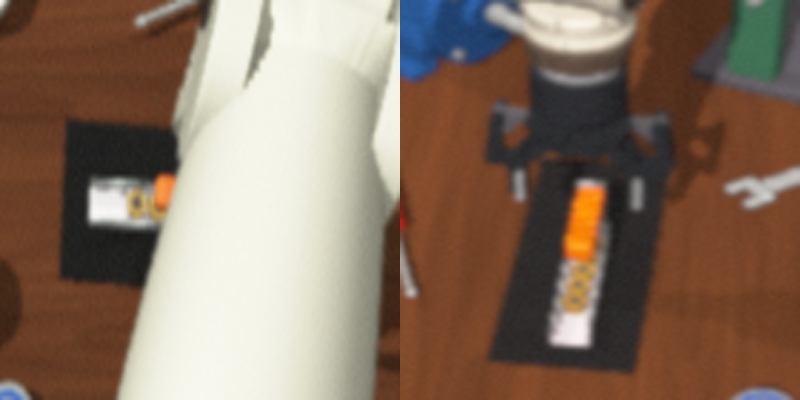

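The fingers straddle the orange handle in the side crop, with the finger tips at about (518,185) and (636,195) and the handle at (585,220). I'll descend and grip.

```bash
python3 -m handwheel '[[0,0,0.008,0,0,0],[0,0,0.01,0,0,0],[0,0,0.01,0,0,0],[0,0,0.01,0,0,0],[0,0,0.006,0,0,0],[0,0,0.0036,0,0,0],[0,0,0,0,0,0],[0,0,0,0,0,0]]'
python3 -m handwheel '[[0,0,0,0,0,0],[0,0,0,0,0,0],[0,0,0,0,0,0],[0,0,0,0,0,0],[0,0,0,0,0,0],[0,0,0,0,0,0],[0,0,0,0,0,0],[0,0,0,0,0,0]]' -1 80
python3 -m handwheel '[[0,0,0,0,0,0],[0,0,0,0,0,0],[0,0,0,0,0,0],[0,0,0,0,0,0],[0,0,0,0,0,0],[0,0,0,0,0,0],[0,0,0,0,0,0],[0,0,0,0,0,0]]'
```

```text
time: 4.87
ee_pos: [0.5463, -0.1619, 0.0626]
tcp_rot: [-180.0, -0.0, 86.5]
wrist_force: [0.2, -0.3, -1.0]
opening: 0.0852
time: 5.53
ee_pos: [0.5465, -0.1619, 0.0629]
tcp_rot: [180.0, 0.0, 86.5]
wrist_force: [0.1, 0.2, 2.1]
opening: 0.0211
time: 6.2
ee_pos: [0.5464, -0.1619, 0.0629]
tcp_rot: [180.0, 0.0, 86.6]
wrist_force: [-1.0, -0.0, 6.4]
opening: 0.021
```

```bash
python3 -m handwheel '[[0,0,-0.002,0,0,0],[0,0,-0.004,0,0,0],[0,0,-0.008,0,0,0],[0,0,-0.012,0,0,0],[0,0,-0.016,0,0,0],[0,0,-0.018,0,0,0],[0,0,-0.02,0,0,0],[0,0,-0.02,0,0,0]]'
python3 -m handwheel '[[0,0,-0.02,0,0,0],[0,0,-0.018,0,0,0],[0,0,-0.016,0,0,0],[0,0,-0.012,0,0,0],[0,0,-0.008,0,0,0],[0,0,-0.004,0,0,0],[0,0,0,0,0,0],[0,0,0,0,0,0]]'
python3 -m handwheel '[[0.002,-0.0007,0,0,0,0],[0.004,-0.0014,0,0,0,0],[0.007,-0.0025,0,0,0,0],[0.01,-0.0035,0,0,0,0],[0.013,-0.0045,0,0,0,0],[0.014,-0.005,0,0,0,0],[0.014,-0.005,0,0,0,0],[0.014,-0.005,0,0,0,0]]'
python3 -m handwheel '[[0.014,-0.005,0,0,0,0],[0.014,-0.005,0,0,0,0],[0.014,-0.005,0,0,0,0],[0.014,-0.005,0,0,0,0],[0.014,-0.005,0,0,0,0],[0.014,-0.005,0,0,0,0],[0.014,-0.005,0,0,0,0],[0.014,-0.005,0,0,0,0]]'
python3 -m handwheel '[[0.014,-0.005,0,0,0,0],[0.014,-0.005,0,0,0,0],[0.014,-0.005,0,0,0,0],[0.0125,-0.0045,0,0,0,0],[0.01,-0.0035,0,0,0,0],[0.007,-0.0025,0,0,0,0],[0.004,-0.0015,0,0,0,0],[0.002,-0.0007,0,0,0,0]]'
python3 -m handwheel '[[0,0,0,0,0,0],[0,0,0,0,0,0],[0,0,0,0,0,0],[0,0,0,0,0,0],[0,0,0,0,0,0],[0,0,0,0,0,0],[0,0,0,0,0,0],[0,0,0,0,0,0]]'
python3 - <<'E'
from workcell import cams
from h import *
o=[]
for n,(x0,y0,x1,y1) in(("top",(100,140,260,260)),("side",(200,180,330,310))):
    c=cams.camera(n);np.savez(n+"2.npz",**c);o.append(cv2.resize(c["img"][y0:y1,x0:x1],(400,400),interpolation=cv2.INTER_CUBIC))
cv2.imwrite("pics/b.png",np.hstack(o)[:,:,::-1])
E
```

```text
time: 6.87
ee_pos: [0.5461, -0.1618, 0.1645]
tcp_rot: [180.0, 0.0, 86.6]
wrist_force: [0.8, -0.8, -1.6]
opening: 0.0209
time: 7.53
ee_pos: [0.5462, -0.1619, 0.2403]
tcp_rot: [-180.0, -0.0, 86.5]
wrist_force: [0.8, -1.0, -2.7]
opening: 0.0208
time: 8.2
ee_pos: [0.5228, -0.0805, 0.2409]
tcp_rot: [180.0, -0.0, 86.6]
wrist_force: [0.4, -0.0, -2.6]
opening: 0.0209
time: 8.87
ee_pos: [0.4893, 0.0336, 0.2409]
tcp_rot: [180.0, -0.0, 86.6]
wrist_force: [0.3, -0.9, -2.1]
opening: 0.0205
time: 9.53
ee_pos: [0.467, 0.1115, 0.2408]
tcp_rot: [180.0, -0.0, 86.6]
wrist_force: [0.1, -0.5, -2.3]
opening: 0.0208
time: 10.2
ee_pos: [0.4673, 0.1108, 0.2407]
tcp_rot: [-180.0, -0.0, 86.5]
wrist_force: [-0.8, -0.4, -1.9]
opening: 0.0207
```

View pics/b.png

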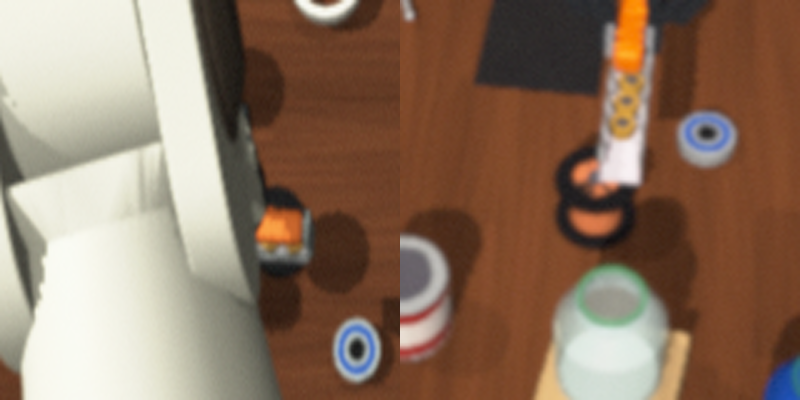

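The side crop shows all five nuts still in the trough. The spout tip is at about (620,184) in the crop, short of the jar, and the green rim is at (612,293).

Run:
```python
from h import *
S=load("side2.npz")
t=np.array([.4673,.1108,.2407]);a=np.radians(86.5);d=np.array([np.cos(a),np.sin(a),0]);n=np.array([-d[1],d[0],0])
sp=t+.095*d-[0,0,.060]
print("pred spout",sp,proj(S,[sp,sp+.015*n,sp-.015*n]))
print("pred top corners",proj(S,[sp+.015*n+[0,0,.022],sp-.015*n+[0,0,.022]]))
g=cv2.cvtColor(S["img"],cv2.COLOR_RGB2GRAY)[228:248,258:286];print(g)
print(S["depth"][228:248,271])
print(onplane(S,[(271.5,239.8)],.181))
k,ct=blob(S,(40,40,60),(90,255,255),(245,255,300,300));e=cv2.fitEllipse(ct);print(e,onplane(S,[e[0]],.1505))
```

```text
pred spout [0.47309961 0.20562281 0.1807    ] [[270.20911992 240.3467549 ]
 [276.81945944 240.98908854]
 [263.60923293 239.70156532]]
pred top corners [[277.19016713 234.92978888]
 [263.77143176 233.63198768]]
[[ 50  41  35  36  39  67 117 153 158 166 197 223 230 232 237 241 243 241
  234 212 162 107  70  65  73  76  75  77]
 [ 35  37  36  32  40  70 125 162 167 180 212 227 231 233 238 241 242 241
  233 202 150  98  62  58  69  73  79  79]
 [ 33  32  35  38  49  78 129 168 174 189 219 229 231 235 240 242 243 240
  231 195 141  90  63  59  64  75  75  76]
 [ 38  45  53  66  80  99 138 171 182 195 221 229 231 235 240 242 242 241
  231 192 133  82  59  60  67  74  77  76]
 [ 62  76  92 103 120 131 148 172 193 208 223 229 231 232 239 242 242 241
  230 192 130  78  58  59  67  71  74  80]
 [102 121 131 135 148 151 158 180 209 222 228 231 231 234 237 240 243 241
  231 195 129  77  57  56  63  73  76  78]
 [140 155 156 152 152 152 164 191 221 229 230 231 231 235 239 241 243 241
  232 197 132  76  59  59  65  72  77  80]
 [156 162 159 151 140 139 160 193 223 229 231 231 232 236 240 242 243 2
[... 1131 characters left out ...]
6  36  32  33  33  30  33  28  31  33  39
   58  65  65  59  55  50  50  48  50  51]
 [ 34  33  32  31  30  29  31  34  31  35  27  34  33  33  30  25  29  37
   49  55  55  51  46  47  46  45  48  47]
 [ 49  44  42  37  35  34  36  33  35  39  40  40  44  43  34  27  29  33
   40  46  50  48  46  47  47  45  46  47]]
[1.0681986 1.0702801 1.0636066 1.0660659 1.0640751 1.0606287 1.057346
 1.0556262 1.0534713 1.0532756 1.0495673 1.2061356 1.2079126 1.2070631
 1.2069163 1.2023773 1.1967025 1.1975198 1.1943156 1.1926897]
[[0.47024712 0.20411715 0.181     ]]
((268.51531982421875, 275.62530517578125), (19.331878662109375, 22.919172286987305), 89.83003997802734) [[0.4729962  0.28061209 0.1505    ]]
```

```bash
cat > f.py <<'E'
import sys,numpy as np
from workcell import monitor,cams
n=int(sys.argv[1]) if len(sys.argv)>1 else 5
F=[];M=[];P=[]
for i in range(n):
    cams.camera("side");o=monitor.get_obs();F.append(o["wrist_force"]);M.append(o["torque"]);P.append(np.r_[o["ee_pos"]*1000,o["tcp_rot"]])
r=lambda a,k:np.round(np.mean(a,0),k)
print("t%.1f"%o["time"],"F",r(F,2),"M",r(M,3),"sd",np.round(np.std(F,0)[2],2),np.round(np.std(M,0)[0],3),"P",r(P,2))
E
python3 f.py 8
python3 -m handwheel '[[0.003,0,0,0,0,0],[0.006,-0.0005,0,0,0,0],[0.011,-0.0005,0,0,0,0],[0.015,-0.001,0,0,0,0],[0.015,-0.0005,0,0,0,0],[0.011,-0.0005,0,0,0,0],[0.006,-0.0003,0,0,0,0],[0.003,0,0,0,0,0]]'
python3 -m handwheel '[[0,0,0.002,0,0,0],[0,0,0.005,0,0,0],[0,0,0.006,0,0,0],[0,0,0.005,0,0,0],[0,0,0.003,0,0,0],[0,0,0.002,0,0,0],[0,0,0.001,0,0,0],[0,0,0,0,0,0]]'
python3 f.py 8
python3 - <<'E'
from workcell import cams
from h import *
c=cams.camera("side");np.savez("side3.npz",**c);cv2.imwrite("pics/d.png",cv2.resize(c["img"][220:320,210:330],(720,600),interpolation=cv2.INTER_CUBIC)[:,:,::-1])
E
```

```text
t10.7 F [ 0.16 -0.07 -2.66] M [ 0.01  -0.012  0.   ] sd 0.42 0.031 P [467.26 110.87 240.69 -45.    -0.    86.55]
time: 11.37
ee_pos: [0.468, 0.1821, 0.2405]
tcp_rot: [-180.0, 0.0, 86.6]
wrist_force: [-1.0, -0.8, -2.1]
opening: 0.021
time: 12.03
ee_pos: [0.4681, 0.1808, 0.2165]
tcp_rot: [-180.0, 0.0, 86.5]
wrist_force: [-0.8, 0.5, -1.5]
opening: 0.0212
t12.4 F [ 0.    0.09 -1.88] M [ 0.004 -0.019  0.013] sd 0.44 0.034 P [ 4.6824e+02  1.8093e+02  2.1687e+02  1.7998e+02 -1.0000e-02  8.6550e+01]
```

View pics/d.png

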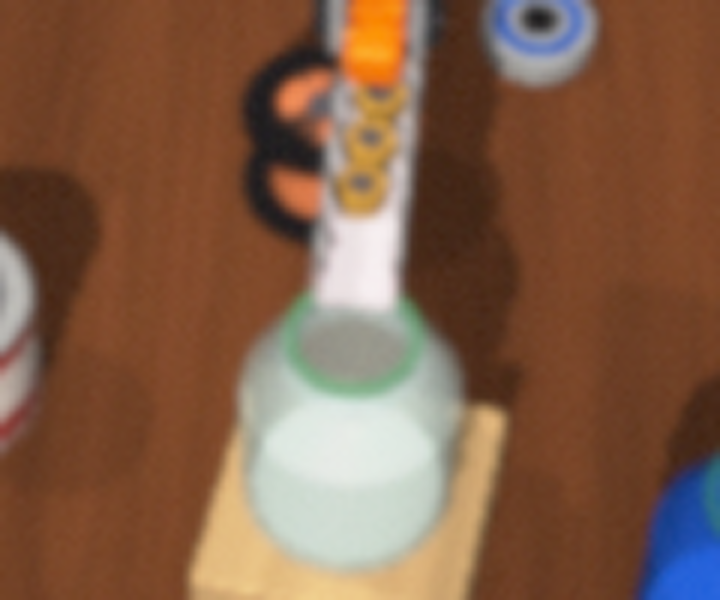

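The chute is centred over the mouth: the spout tip is at about (357,308) in the crop and the rim centre at (354,344). The nuts are in place, so I'll lower gently.

```bash
python3 -m handwheel '[[0,0,0.0005,0,0,0],[0,0,0.0005,0,0,0],[0,0,0.001,0,0,0],[0,0,0.0005,0,0,0],[0,0,0.0005,0,0,0],[0,0,0.0005,0,0,0],[0,0,0.0005,0,0,0],[0,0,0,0,0,0]]' | tail -2
python3 f.py 6
python3 -m handwheel '[[0,0,0.0002,0,0,0],[0,0,0.0002,0,0,0],[0,0,0.0002,0,0,0],[0,0,0.0002,0,0,0],[0,0,0.0002,0,0,0],[0,0,0,0,0,0],[0,0,0,0,0,0],[0,0,0,0,0,0]]' | tail -2
python3 f.py 6
```

```text
wrist_force: [-0.1, 0.3, -3.1]
opening: 0.0211
t13.4 F [ 0.22  0.21 -2.25] M [ 0.003  0.005 -0.008] sd 0.22 0.024 P [468.18 180.93 212.7  120.    -0.    86.55]
wrist_force: [-0.4, -0.2, -1.6]
opening: 0.0209
t14.4 F [ 0.15 -0.09 -2.02] M [-0.007 -0.007 -0.005] sd 0.29 0.029 P [468.18 180.93 211.69  60.     0.    86.55]
```

```bash
python3 -m handwheel '[[0,0,0.0001,0,0,0],[0,0,0.0001,0,0,0],[0,0,0.0001,0,0,0],[0,0,0.0001,0,0,0],[0,0,0.0001,0,0,0],[0,0,0.0001,0,0,0],[0,0,0,0,0,0],[0,0,0,0,0,0]]' | tail -2
python3 f.py 6
python3 -m handwheel '[[0,0,0.0001,0,0,0],[0,0,0.0001,0,0,0],[0,0,0.0001,0,0,0],[0,0,0.0001,0,0,0],[0,0,0.0001,0,0,0],[0,0,0,0,0,0],[0,0,0,0,0,0],[0,0,0,0,0,0]]' | tail -2
python3 f.py 6
```

```text
wrist_force: [-0.5, -0.3, -1.9]
opening: 0.0207
t15.4 F [ 0.11 -0.06 -2.34] M [ 0.001 -0.023 -0.011] sd 0.25 0.018 P [468.18 180.93 211.09  -0.    -0.    86.55]
wrist_force: [0.1, 0.8, -2.7]
opening: 0.0209
t16.4 F [-0.23 -0.44 -1.9 ] M [ 0.017  0.025 -0.002] sd 0.4 0.031 P [468.18 180.93 210.59   0.    -0.    86.55]
```

```bash
python3 -m handwheel '[[0,0,0.0001,0,0,0],[0,0,0.0001,0,0,0],[0,0,0.0001,0,0,0],[0,0,0.0001,0,0,0],[0,0,0.0001,0,0,0],[0,0,0,0,0,0],[0,0,0,0,0,0],[0,0,0,0,0,0]]' | tail -2
python3 f.py 5
python3 -m handwheel '[[0,0,0.0001,0,0,0],[0,0,0.0001,0,0,0],[0,0,0.0001,0,0,0],[0,0,0.0001,0,0,0],[0,0,0.0001,0,0,0],[0,0,0,0,0,0],[0,0,0,0,0,0],[0,0,0,0,0,0]]' | tail -2
python3 f.py 5
```

```text
wrist_force: [0.1, -0.3, -0.2]
opening: 0.021
t17.3 F [-0.08 -0.31 -0.82] M [-0.053 -0.002  0.016] sd 0.27 0.033 P [468.21 180.92 210.16 179.99  -0.    86.55]
wrist_force: [0.0, -2.1, 3.5]
opening: 0.0206
t18.2 F [-0.41 -1.98  2.51] M [-0.096 -0.019  0.021] sd 0.51 0.035 P [468.24 180.9  209.71 179.99  -0.    86.55]
```

```bash
python3 -m handwheel '[[0,0,-0.0003,0,0,0],[0.00053,0,-0.00074,0,-0.5,0],[0.00053,0,-0.00074,0,-0.5,0],[0.00053,0,-0.00074,0,-0.5,0],[0.00053,0,-0.00074,0,-0.5,0],[0,0,0,0,0,0],[0,0,0,0,0,0],[0,0,0,0,0,0]]' | tail -2
python3 f.py 5
```

```text
wrist_force: [0.5, 0.0, 1.0]
opening: 0.0208
t19.1 F [ 0.48  0.57 -0.17] M [ 0.373 -0.154 -0.03 ] sd 0.38 0.035 P [ 468.28  183.18  212.72 -179.99    1.98   86.55]
```

```bash
python3 -m handwheel '[[0.00053,0,-0.00074,0,-0.5,0],[0.00053,0,-0.00074,0,-0.5,0],[0.00053,0,-0.00074,0,-0.5,0],[0.00053,0,-0.00074,0,-0.5,0],[0.00053,0,-0.00074,0,-0.5,0],[0.00053,0,-0.00074,0,-0.5,0],[0,0,0,0,0,0],[0,0,0,0,0,0]]' | tail -2
python3 f.py 5
```

```text
wrist_force: [0.5, -1.4, 0.4]
opening: 0.021
t20.0 F [-0.1   0.33 -0.44] M [ 0.365 -0.029  0.015] sd 0.25 0.031 P [ 468.51  186.56  217.01 -179.99    4.99   86.55]
```

```bash
for i in 1; do python3 -m handwheel '[[0.00053,0,-0.00073,0,-0.5,0],[0.00053,0,-0.00073,0,-0.5,0],[0.00053,0,-0.00073,0,-0.5,0],[0.00053,0,-0.00073,0,-0.5,0],[0.00053,0,-0.00073,0,-0.5,0],[0.00053,0,-0.00073,0,-0.5,0],[0.00053,0,-0.00073,0,-0.5,0],[0,0,0,0,0,0]]' | tail -2; done
python3 f.py 6
```

```text
wrist_force: [-0.4, 0.4, 0.6]
opening: 0.021
t21.0 F [-0.09  0.55 -0.66] M [ 0.418 -0.003  0.012] sd 0.35 0.078 P [ 468.78  190.88  221.67 -179.99    8.49   86.56]
```

```bash
python3 -m handwheel '[[0.00053,0,-0.00071,0,-0.5,0],[0.00053,0,-0.00071,0,-0.5,0],[0.00053,0,-0.00071,0,-0.5,0],[0.00053,0,-0.00071,0,-0.5,0],[0.00053,0,-0.00071,0,-0.5,0],[0.00053,0,-0.00071,0,-0.5,0],[0.00053,0,-0.00071,0,-0.5,0],[0.00053,0,-0.00071,0,-0.5,0]]' | tail -2
python3 f.py 8
```

```text
wrist_force: [-1.2, 0.1, 1.4]
opening: 0.021
t22.1 F [-0.32  0.69 -0.14] M [0.571 0.01  0.022] sd 0.7 0.095 P [ 469.11  196.13  226.51 -135.     12.5    86.56]
```

```bash
python3 -m handwheel '[[0.00053,0,-0.00072,0,-0.5,0],[0.00053,0,-0.00072,0,-0.5,0],[0.00053,0,-0.00072,0,-0.5,0],[0.00053,0,-0.00072,0,-0.5,0],[0.00053,0,-0.00072,0,-0.5,0],[0.00053,0,-0.00072,0,-0.5,0],[0.00053,0,-0.00072,0,-0.5,0],[0.00053,0,-0.00072,0,-0.5,0]]' | tail -2
python3 f.py 5
python3 - <<'E'
from workcell import cams
from h import *
c=cams.camera("side");np.savez("side4.npz",**c);cv2.imwrite("pics/e.png",cv2.resize(c["img"][220:320,210:330],(720,600),interpolation=cv2.INTER_CUBIC)[:,:,::-1])
E
```

```text
wrist_force: [-0.7, 0.2, 1.3]
opening: 0.0207
t23.0 F [-0.39  1.02  0.47] M [0.634 0.032 0.008] sd 0.26 0.075 P [ 469.45  201.73  231.   -179.99   16.51   86.57]
```

View pics/e.png

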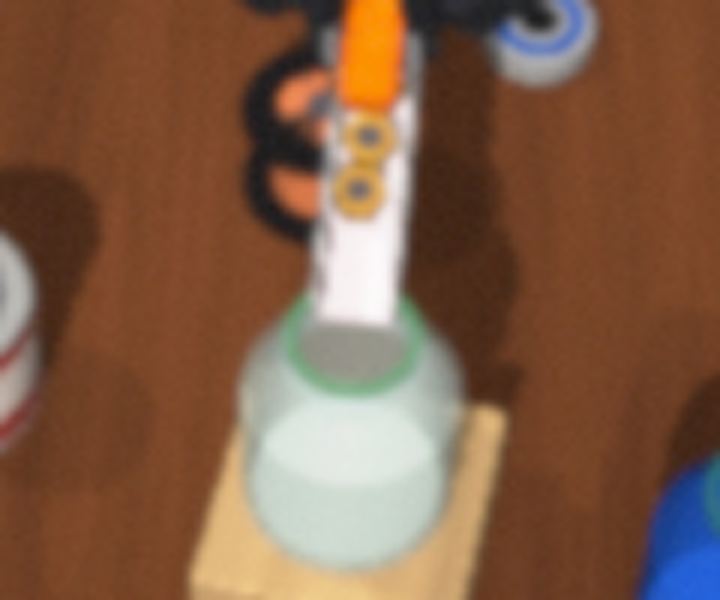

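The spout tip is inside the mouth at (357,322) in the crop and the nuts haven't slid yet. I'll tip further.

```bash
python3 -m handwheel '[[0.00053,0,-0.00074,0,-0.5,0],[0.00053,0,-0.00074,0,-0.5,0],[0.00053,0,-0.00074,0,-0.5,0],[0.00053,0,-0.00074,0,-0.5,0],[0.00053,0,-0.00074,0,-0.5,0],[0.00053,0,-0.00074,0,-0.5,0],[0.00053,0,-0.00074,0,-0.5,0],[0.00053,0,-0.00074,0,-0.5,0]]' | tail -2
python3 f.py 5
```

```text
wrist_force: [-0.4, 1.1, 0.5]
opening: 0.0209
t23.9 F [-0.79  1.21  0.  ] M [0.795 0.086 0.008] sd 0.47 0.061 P [ 469.79  207.51  235.29 -179.99   20.53   86.57]
```

```bash
python3 -m handwheel '[[0.00053,0,-0.00074,0,-0.5,0],[0.00053,0,-0.00074,0,-0.5,0],[0.00053,0,-0.00074,0,-0.5,0],[0.00053,0,-0.00074,0,-0.5,0],[0.00053,0,-0.00074,0,-0.5,0],[0.00053,0,-0.00074,0,-0.5,0],[0.00053,0,-0.00074,0,-0.5,0],[0.00053,0,-0.00074,0,-0.5,0]]' | tail -2
python3 f.py 5
```

```text
wrist_force: [-0.7, 0.0, 0.3]
opening: 0.0206
t24.9 F [-0.82  1.53 -0.04] M [0.865 0.112 0.008] sd 0.36 0.043 P [ 470.17  213.69  239.13 -179.99   24.52   86.57]
```

```bash
python3 -m handwheel '[[0.00053,0,-0.00073,0,-0.5,0],[0.00053,0,-0.00073,0,-0.5,0],[0.00053,0,-0.00073,0,-0.5,0],[0.00053,0,-0.00073,0,-0.5,0],[0.00053,0,-0.00073,0,-0.5,0],[0.00053,0,-0.00073,0,-0.5,0],[0.00053,0,-0.00073,0,-0.5,0],[0.00053,0,-0.00073,0,-0.5,0]]' | tail -2
python3 f.py 5
python3 - <<'E'
from workcell import cams
from h import *
c=cams.camera("side");np.savez("side5.npz",**c);cv2.imwrite("pics/f.png",cv2.resize(c["img"][220:320,210:330],(720,600),interpolation=cv2.INTER_CUBIC)[:,:,::-1])
E
```

```text
wrist_force: [-1.3, 0.8, 1.5]
opening: 0.0208
t25.8 F [-0.82  1.81  0.6 ] M [ 0.88   0.127 -0.033] sd 0.42 0.057 P [ 470.55  220.07  242.51 -179.99   28.52   86.57]
```

View pics/f.png

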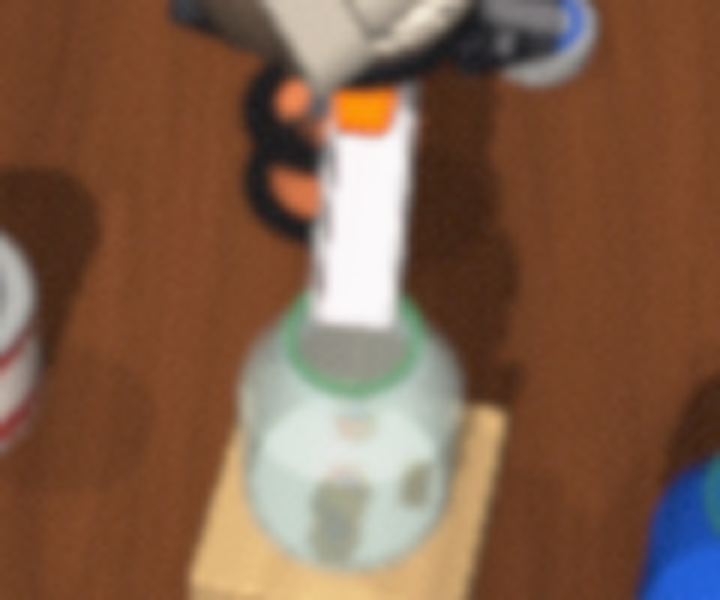

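Nuts are visible in the jar at (335,515) and (415,485) in the crop, and the visible part of the trough is empty. The rear is hidden under the handle, so I'll tip on to about 36° and hold.

```bash
python3 -m handwheel '[[0.00053,0,-0.00074,0,-0.5,0],[0.00053,0,-0.00074,0,-0.5,0],[0.00053,0,-0.00074,0,-0.5,0],[0.00053,0,-0.00074,0,-0.5,0],[0.00053,0,-0.00074,0,-0.5,0],[0.00053,0,-0.00074,0,-0.5,0],[0.00053,0,-0.00074,0,-0.5,0],[0.00053,0,-0.00074,0,-0.5,0]]' | tail -2
python3 f.py 5
```

```text
wrist_force: [-1.3, 0.2, 1.3]
opening: 0.0211
t26.7 F [-0.85  1.96  1.03] M [ 0.928  0.121 -0.013] sd 0.9 0.059 P [ 470.95  226.75  245.36 -179.98   32.52   86.57]
```

```bash
python3 -m handwheel '[[0.00053,0,-0.00074,0,-0.5,0],[0.00053,0,-0.00074,0,-0.5,0],[0.00053,0,-0.00074,0,-0.5,0],[0.00053,0,-0.00074,0,-0.5,0],[0.00053,0,-0.00074,0,-0.5,0],[0.00053,0,-0.00074,0,-0.5,0],[0.00053,0,-0.00074,0,-0.5,0],[0.00053,0,-0.00074,0,-0.5,0]]' | tail -2
python3 f.py 5
python3 - <<'E'
from workcell import cams
from h import *
c=cams.camera("side");np.savez("side6.npz",**c);cv2.imwrite("pics/g.png",cv2.resize(c["img"][220:320,210:330],(720,600),interpolation=cv2.INTER_CUBIC)[:,:,::-1])
E
```

```text
wrist_force: [-2.1, 0.6, 1.5]
opening: 0.0208
t27.6 F [-0.64  1.69  0.24] M [ 1.001  0.136 -0.032] sd 0.61 0.051 P [ 471.36  233.54  247.86 -179.98   36.53   86.57]
```

View pics/g.png

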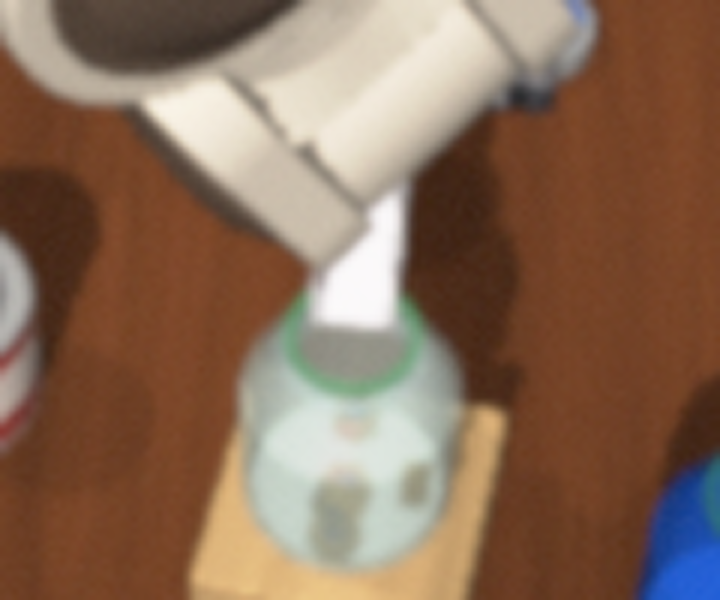

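Same picture: the nuts are in the jar and the spout still rests on the rim at (357,322). I'll hold a moment more, then lift straight up and level the chute.

```bash
python3 -m handwheel '[[0,0,0,0,0,0],[0,0,0,0,0,0],[0,0,0,0,0,0],[0,0,0,0,0,0],[0,0,0,0,0,0],[0,0,0,0,0,0],[0,0,0,0,0,0],[0,0,0,0,0,0]]' | tail -2
python3 -m handwheel '[[-0.0006,0,-0.0008,0,0,0],[-0.0018,0,-0.0024,0,0,0],[-0.003,0,-0.004,0,0,0],[-0.0048,0,-0.0064,0,0,0],[-0.006,0,-0.008,0,0,0],[-0.006,0,-0.008,0,0,0],[-0.006,0,-0.008,0,0,0],[-0.003,0,-0.004,0,0,0]]'
python3 -m handwheel '[[0,0,0,0,3.5,0],[0,0,0,0,6,0],[0,0,0,0,6,0],[0,0,0,0,6,0],[0,0,0,0,6,0],[0,0,0,0,6,0],[0,0,0,0,3,0],[0,0,0,0,0,0]]'
python3 -m handwheel '[[0,0,0,0,0,0],[0,0,0,0,0,0],[0,0,0,0,0,0],[0,0,0,0,0,0],[0,0,0,0,0,0],[0,0,0,0,0,0],[0,0,0,0,0,0],[0,0,0,0,0,0]]'
python3 f.py 8
```

```text
wrist_force: [-0.3, 1.4, -0.4]
opening: 0.0207
time: 29.03
ee_pos: [0.4714, 0.2329, 0.3022]
tcp_rot: [179.9, 36.4, 86.5]
wrist_force: [-0.6, -0.1, -1.1]
opening: 0.0209
time: 29.7
ee_pos: [0.4711, 0.2314, 0.3021]
tcp_rot: [179.8, -0.2, 86.4]
wrist_force: [0.0, 0.7, -1.5]
opening: 0.0211
time: 30.37
ee_pos: [0.4713, 0.2331, 0.3]
tcp_rot: [-180.0, 0.0, 86.6]
wrist_force: [0.1, 0.1, -1.7]
opening: 0.021
t30.8 F [ 0.35  0.14 -1.37] M [ 0.022 -0.003  0.002] sd 0.56 0.026 P [471.31 232.95 300.13  45.     0.    86.55]
```

The held weight reads -1.37 N against about -2.2 N loaded, which means the chute is empty (5 × 16 g = 0.78 N). I'll go back to the mat.

```bash
python3 -m handwheel '[[-0.005,0.0013,0,0,0,0],[-0.01,0.0025,0,0,0,0],[-0.015,0.0038,0,0,0,0],[-0.0183,0.00465,0,0,0,0],[-0.0183,0.00465,0,0,0,0],[-0.0183,0.00465,0,0,0,0],[-0.0183,0.00465,0,0,0,0],[-0.0183,0.00465,0,0,0,0]]'|head -2
python3 -m handwheel '[[-0.0183,0.00465,0,0,0,0],[-0.0183,0.00465,0,0,0,0],[-0.0183,0.00465,0,0,0,0],[-0.0183,0.00465,0,0,0,0],[-0.0183,0.00465,0,0,0,0],[-0.0183,0.00465,0,0,0,0],[-0.0183,0.00465,0,0,0,0],[-0.0183,0.00465,0,0,0,0]]'|head -2
python3 -m handwheel '[[-0.0183,0.00465,0,0,0,0],[-0.0183,0.00465,0,0,0,0],[-0.0183,0.00465,0,0,0,0],[-0.0183,0.00465,0,0,0,0],[-0.0183,0.00465,0,0,0,0],[-0.015,0.0038,0,0,0,0],[-0.01,0.0025,0,0,0,0],[-0.005,0.0013,0,0,0,0]]'|head -2
python3 -m handwheel '[[0,0,0.01,0,0,0],[0,0,0.02,0,0,0],[0,0,0.03,0,0,0],[0,0,0.03,0,0,0],[0,0,0.03,0,0,0],[0,0,0.025,0,0,0],[0,0,0.02,0,0,0],[0,0,0.015,0,0,0]]'|head -2
python3 -m handwheel '[[0,0,0.01,0,0,0],[0,0,0.005,0,0,0],[0,0,0,0,0,0],[0,0,0,0,0,0],[0,0,0,0,0,0],[0,0,0,0,0,0],[0,0,0,0,0,0],[0,0,0,0,0,0]]'
python3 f.py 5
python3 - <<'E'
from workcell import cams
from h import *
c=cams.camera("side");np.savez("side7.npz",**c);cv2.imwrite("pics/i.png",cv2.resize(c["img"][90:340,180:330],(480,600),interpolation=cv2.INTER_CUBIC)[:,:,::-1])
E
```

```text
time: 31.43
ee_pos: [0.4948, 0.1081, 0.3002]
time: 32.1
ee_pos: [0.5229, -0.0404, 0.3002]
time: 32.77
ee_pos: [0.5464, -0.1634, 0.2999]
time: 33.43
ee_pos: [0.5456, -0.1612, 0.1179]
time: 34.1
ee_pos: [0.5469, -0.1618, 0.1056]
tcp_rot: [180.0, 0.0, 86.5]
wrist_force: [0.3, -0.0, -1.4]
opening: 0.0209
t34.4 F [-0.11 -0.41 -1.55] M [ 0.006 -0.001 -0.015] sd 0.26 0.03 P [ 546.67 -161.71  105.28  179.99    0.     86.55]
```

View pics/i.png

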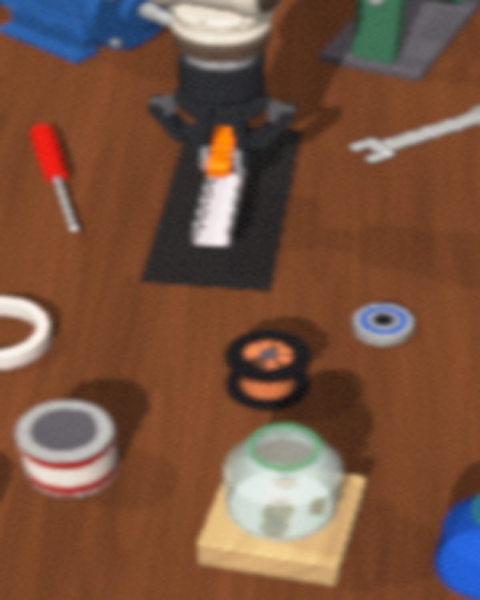

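The empty chute is level over the mat, with its spout at (212,240), and the jar is upright at (283,490) with the nuts inside. I'll lower and release.

```bash
python3 -m handwheel '[[0,0,0.005,0,0,0],[0,0,0.01,0,0,0],[0,0,0.01,0,0,0],[0,0,0.008,0,0,0],[0,0,0.005,0,0,0],[0,0,0.002,0,0,0],[0,0,0.001,0,0,0],[0,0,0.0007,0,0,0]]'
python3 -m handwheel '[[0,0,0.0003,0,0,0],[0,0,0.0003,0,0,0],[0,0,0.0002,0,0,0],[0,0,0,0,0,0],[0,0,0,0,0,0],[0,0,0,0,0,0],[0,0,0,0,0,0],[0,0,0,0,0,0]]'
python3 f.py 4
```

```text
time: 35.07
ee_pos: [0.5467, -0.1617, 0.0634]
tcp_rot: [180.0, 0.0, 86.6]
wrist_force: [0.6, 0.5, -1.1]
opening: 0.021
time: 35.73
ee_pos: [0.5468, -0.1617, 0.063]
tcp_rot: [180.0, 0.0, 86.6]
wrist_force: [0.6, 0.4, 2.4]
opening: 0.0211
t35.9 F [-0.33 -0.1   2.6 ] M [ 0.02  -0.038 -0.024] sd 0.46 0.015 P [ 5.4679e+02 -1.6174e+02  6.2930e+01  1.7997e+02  1.0000e-02  8.6550e+01]
```

On the mat with about 4 N of contact. I'll release, retreat and check.

```bash
python3 -m handwheel '[[0,0,0,0,0,0],[0,0,0,0,0,0],[0,0,0,0,0,0],[0,0,0,0,0,0],[0,0,0,0,0,0],[0,0,0,0,0,0],[0,0,0,0,0,0],[0,0,0,0,0,0]]' 1|tail -2
python3 -m handwheel '[[0,0,-0.005,0,0,0],[0,0,-0.01,0,0,0],[0,0,-0.02,0,0,0],[0,0,-0.03,0,0,0],[0,0,-0.03,0,0,0],[0,0,-0.03,0,0,0],[0,0,-0.03,0,0,0],[0,0,-0.015,0,0,0]]'
python3 -m handwheel '[[0,0,0,0,0,0],[0,0,0,0,0,0],[0,0,0,0,0,0],[0,0,0,0,0,0],[0,0,0,0,0,0],[0,0,0,0,0,0],[0,0,0,0,0,0],[0,0,0,0,0,0]]'
python3 - <<'E'
from workcell import cams
from h import *
c=cams.camera("side");k,ct=blob(c,(40,40,60),(90,255,255),(245,255,300,300));e=cv2.fitEllipse(ct);print(e[0],onplane(c,[e[0]],.1505))
a=cv2.resize(c["img"][120:220,210:310],(400,400),interpolation=cv2.INTER_CUBIC);b=cv2.resize(c["img"][255:335,230:310],(400,400),interpolation=cv2.INTER_CUBIC)
cv2.imwrite("pics/j.png",np.hstack([a,b])[:,:,::-1])
E
```

```text
wrist_force: [-0.7, -0.4, -0.1]
opening: 0.0853
time: 37.27
ee_pos: [0.5471, -0.1619, 0.2378]
tcp_rot: [179.7, 0.1, 86.5]
wrist_force: [1.1, -0.8, -0.1]
opening: 0.0855
time: 37.93
ee_pos: [0.5465, -0.1617, 0.2323]
tcp_rot: [-180.0, -0.0, 86.5]
wrist_force: [0.8, 0.3, -0.1]
opening: 0.0853
(268.48773193359375, 275.6288146972656) [[0.47305648 0.28062493 0.1505    ]]
```

View pics/j.png

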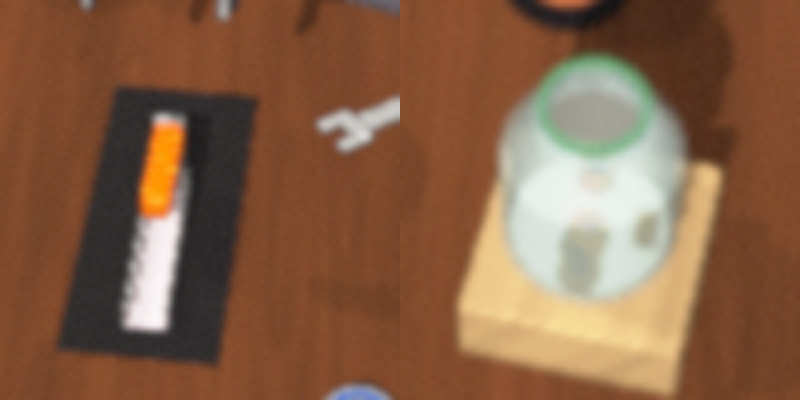

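The empty chute stands on the mat with its handle at (162,170) in the crop. The jar hasn't moved (rim reads the same to 0.1 mm) and the nuts are inside.

```bash
python3 -c "
from workcell import order
print(order.job_done())"
```

```text
the job is handed in; nothing more can be done
None
```

The job was handed in at about 38 s. All five nuts appear to be in the jar, and the empty chute is back on its mat, released and standing on its flat bottom.

I gripped the chute by its handle and carried it level to the jar. The spout rested on the rim at about 2 to 3 N while I tipped it to 36.5°. At first touch the force briefly reached about 4.7 N, and I eased off from there. I held until the nuts were through, then lifted straight up, levelled the chute and laid it back.

Last checks:
- **Nuts:** the held weight fell from about 2.2 N to 1.4 N, which matches five nuts. I could not count all five separately through the glass.
- **Jar:** upright, with the rim within 0.1 mm of where the camera saw it before contact.
- **Chute:** empty and about where it started on the mat.
- **Robot:** the gripper is open and well above the chute, touching nothing.

Force readings were noisy (about 0.4 N spread), so the contact values are averages. No check failed.

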